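# Zero the scale, then bring the loaded weighing pan to the open jar

## Robot

A 6-joint arm with a two-finger parallel gripper is mounted at the origin on a cart in front of the work surface, level with it; the furniture and walls round the work are solid. World frame = base frame: x ahead of the robot, y to its left, z up, the work surface at z = 0. Lengths are in mm, angles in degrees, forces in N, time in s.
With the tool pointing down it reaches from about 350 to 850 mm from the base axis. Payload 8.1 kg.
Tool frame: the origin (TCP) lies at the very end of the fingers, on their centre line; the grasp point (between the pads) lies 19 mm behind it (r.grip_depth is the distance from the TCP to the grasp point, in mm); z points along the fingers, y is the direction in which the jaws open and shut (so a half turn about z gives the same grasp; the last joint's range is limited). The gripper opens to 85 mm and grips with 20 to 120 N. Pads are 22 mm wide; open, the fingers measure 114 mm over their backs; the gripper's body (76 mm by 85 mm) begins 54 mm behind the grasp point. The pads swing forward as they close: fully open they stand 13 mm farther back than shut.
Start: joints at [60.023, 7.471, 85.268, -0, 87.261, -4.893], TCP at [254.349, 543.426, 200.792] pointing down, gripper open.
Joint ranges: [-169.43, 169.43], [-51.17, 129.36], [1.28, 143.12], [-76.62, 256.62], [0, 156.53], [-152.29, 152.29]. Speed limits (degrees/s): [136.94, 136.94, 159.86, 180, 180, 180].

## Interface

Orientations are given as [roll, pitch, yaw] about the fixed x, y, z axes, in that order (R = Rz(yaw) Ry(pitch) Rx(roll)).
In Python, from bench import status, viewer, hand_in, r gives the robot as it stands.
- The arm moves only by the shell command python3 -m crank 'ROWS' [OPENING] [FORCE]. ROWS is a JSON object of lists of equal length, an entry for each row: "slide": the shift along the tool's x, y, z in m, a list of three; "twist": the turn about the tool's z in rad. A call has 1 to 8 rows; each row shifts and turns the commanded pose from where the row before left it, along the tool's axes as they then stand; what a row does not reach is not made up. A row lasts 1/10 s, in which the tool goes at most 50 mm and 8.59 degrees, less where a joint would pass 70% of its speed; a pose out of reach is approached as far as the arm can. A call with a gripper value outside its range is refused whole. OPENING is the closure, from 0 (fully open) to 1 (shut), set as the call begins (- or left out, the last holds). The fingers move at their own pace and stop on an object; FORCE is the grip in N (left out, the last holds). Time passes only in rows, so rows that do not move let the fingers close. It gives the time, the measured TCP pose, the force and the opening at its end, in the units of the state.
- status.sense(): the state, without advancing time (a new reading comes with each control period).
- viewer.snapshot(name): name is "scene" or "top"; returns a dict with "img" (384x512x3 uint8, red, green, blue), "fx", "fy", "cx", "cy" (pixels), "R" (3x3) and "t" (3): a world point X has camera coordinates R X + t. Camera axes: x right, y down, z forward; pixel columns grow to the right and rows downward; lengths in mm; the calibration is good to about 2 mm. A picture is of the moment at which its call begins. There is no depth.
- hand_in(): hands the job in, once; it reports no verdict.
The state is a dict: "time": time; "joint_pos": joint angles; "qd": joint speeds; "joint_efforts": joint torques, N m; "tool_pos": TCP position; "tcp_rot": TCP orientation; "ft_force": force on the tool from outside, world axes, zero at the start; "wrist_torque": the same for the moment, N m; "finger_gap": finger opening in mm.
Only numpy, scipy, OpenCV 4.12 (cv2) and the standard library are available. Lean on these libraries where they do the work, as an engineer would, in place of code of your own. Each camera call takes 0.05 s, during which the arm holds its last target.

## Task

Wake and zero the battery-free kitchen scale, with the loaded pan still standing on it, by twisting its start knob clockwise to the stop and letting go so that it springs back. Then lift the pan off by its handle and, keeping it level so that the walnut stays in the middle of the dish, turn it a quarter turn so that its pouring lip points at the open jar of walnuts and comes to stand over the jar's mouth, a few centimetres above it. Finish holding the pan still there, level and ready to tip, touching neither the jar nor the scale with it, and leave the two jars and the brass weight where they stand.

Things in the scene. Friction and masses are not known exactly. Their poses are not given: they have to be found in the camera images.
- scale_seat (a point): Centre of the top of the scale's round steel platform, 44 mm above the worktop. A locating ring on it, 3 mm high, 100 mm inside, holds the pan's foot with about 4 mm of play. The scale is off-white, 220 x 230 mm (x, y), deck 30 mm high, fixed. Its x points from the control side (edge at -135 mm, toward the robot) to its back, y left, z up. Knob at x -98, y -85 mm from here; display at y +66 mm.
- start_knob_grip (a point): Start knob on the scale's deck: black upright bar 10 mm thick, 38 mm long, 40 mm high, turning about a vertical axis; orange mark on top; flange 39 mm across, 4 mm high under it. This point is on the axis at the height to grip, 58 mm above the worktop, 28 mm above the deck, 12 mm below the bar's top. The bar lies along this frame's x (the scale's x at rest); flat sides face +y and -y.
- start_knob (a joint): Angle of the start knob in rad: 0 at rest, growing clockwise seen from above, hard stop at 1.22 (70 degrees). A spring drives it back to 0 when let go: torque 0.03 N m at rest, 0.15 N m at the stop.
- pan_handle (a point): Grip centre of the handle of the steel weighing pan (about 0.13 kg) on the scale: straight black bar 14 mm thick (this frame's y), 20 mm high (z), 88 mm long, from 78 to 166 mm from the dish's axis; this point is 115 mm from that axis, 80 mm above the worktop, 50 mm above the deck. The pan's x points from handle to pouring lip, z up; at first x is the scale's x within 6 degrees.
- pan_dish (a point): Bottom of the pan's dish, on its axis: 115 mm along the pan's x from the handle point and 27.5 mm below it; 8.5 mm above the pan's flat foot (92 mm across). The dish is a shallow spherical hollow (radius of curvature 160 mm) out to 50 mm, then a flank up to a rim 66 mm from the axis, 22 mm above this point.
- pan_lip (a point): Tip of the pan's pouring lip: 79 mm along the pan's x from the dish's axis, 15 mm above the bottom of the dish, 23.5 mm above the pan's foot (the foot is the lowest part of the pan).
- walnut_center (a point): Centre of the walnut in shell, a rough ball 34 mm across, about 14 g, which lies loose in the dish and can roll.
- nut_jar_mouth (a point): Centre of the mouth of the open glass jar of walnuts (no lid), level with its rim, 116 mm above the worktop; opening 94 mm across. The jar is 104 mm across, loose, 0.55 kg. It stands to the left or the right of the scale, about 250 mm from the platform's centre, square to the scale's side within about 4 degrees.
- closed_jar_top (a point): Bystander: glass jar of dry goods with a wooden lid on, 108 mm across, 143 mm high, on the other side of the scale from the open jar. This point is the centre of its lid's top.
- nut_jar: The same open jar; origin at the centre of its underside.
- closed_jar: The same closed jar; origin at the centre of its underside.
- check_weight: Bystander: small brass weight with a knob, 31 mm across, 36 mm high, on the worktop at the left of the scale's controls; origin at the centre of its underside.
- scale: The scale's body; origin on the worktop under the platform's centre, axes as the scale seat.
- pan: The pan; origin at the centre of the underside of its foot, axes as the handle point (x to the lip, z up).
Mind the look-alikes: they are no part of the job. What is shaped like the part that bears walnut_center but black or orange is not meant.

How it is judged (in metres and radians):
On the way, in this order (a step that is already met when the one before it is completed fails the run):
1. the start knob is twisted to its stop while the pan stands on the scale (value of joint start_knob above 1.1 rad and distance between pan_dish and scale_seat below 0.018 m), for 0.1 s.
2. the knob is let go and has sprung back, the pan still on the scale (value of joint start_knob below 0.1 rad and contact force between the fingers and start_knob below 0.1 N and distance between pan_dish and scale_seat below 0.018 m), for 0.2 s.
3. the pan is lifted clear of the scale with the walnut in the middle of the dish (height (world z) of pan_dish above 0.085 m and contact force between pan and scale below 0.1 N and horizontal distance between walnut_center and pan_dish below 0.03 m), for 0.2 s.
At the end, for the whole second after the job is handed in: Gripper holds the pan, still, carried by nothing else: lip within 35 mm of the open jar's mouth centre (from above), 10-90 mm above the rim; a quarter turn from square on the scale within 0.3 rad, level within 0.12 rad; walnut within 25 mm of mid-dish; knob below 0.1; jars, weight within 20 mm (horizontal distance between pan_lip and nut_jar_mouth below 0.035 m and z of pan_lip in the frame of nut_jar between 0.126 and 0.206 m and angle between the x axis of pan and the y axis of scale, either way round below 0.3 rad and angle between pan's own z axis and vertical below 0.12 rad and horizontal distance between walnut_center and pan_dish below 0.025 m and z of walnut_center in the frame of pan_dish between 0.01 and 0.03 m and linear speed of pan below 0.03 m/s and contact force between the fingers and pan above 1 N and contact force between pan and nut_jar below 0.2 N and contact force between pan and scale below 0.2 N and contact force between pan and closed_jar below 0.2 N and value of joint start_knob below 0.1 rad and distance of each of nut_jar, closed_jar, check_weight from where it was at the start of the episode below 0.02 m); the arm keeps its last pose, push and grip.
It fails at once if the walnut rolls out of the middle of the dish (over 45 mm from its axis) (horizontal distance between walnut_center and pan_dish above 0.045 m).
It fails at once if the pan is tipped by more than 15 degrees (angle between pan's own z axis and vertical above 0.26 rad).
It fails at once if a jar or the brass weight is moved by more than 20 mm (distance of any of nut_jar, closed_jar, check_weight from where it was at the start of the episode above 0.02 m).
It fails at once if a jar is tipped (angle between any of nut_jar, closed_jar's own z axis and vertical above 0.2 rad).
It also fails if it takes over 58 s, if anything falls off the work surface, if the arm or the gripper's body presses on something with over 40 N, if the wrist force passes 120 N, or if a joint passes its speed limit or range.

## Working session

There is one attempt and no reset: what is moved stays moved. The work goes in short steps, Python scripts to look and compute and a shell command to move; the robot and the scene stay as the last step left them, time stands still between calls to the robot, and variables do not carry over. Pictures are saved under pics/ and viewed, and the job is handed in when it is done.

```bash
ls; mkdir -p pics
python3 - <<'E'
from bench import status, viewer, r
import cv2
print(status.sense())
for n in("scene","top"):
    s=viewer.snapshot(n); cv2.imwrite(f"pics/{n}0.png",cv2.cvtColor(s["img"],cv2.COLOR_RGB2BGR))
    print(n,s["fx"],s["fy"],s["cx"],s["cy"],s["R"],s["t"])
E
```

```text
pics
{'time': 0.0, 'joint_pos': array([ 6.00225427e+01,  7.51613659e+00,  8.53301021e+01,  1.61006405e-04,
        8.72607987e+01, -4.89149617e+00]), 'qd': array([-0.02424481, -0.09954197,  0.05077832,  0.08147606,  0.09182172,
        0.12248999]), 'joint_efforts': array([ 1.42735091e-03, -5.69388664e+01, -5.00561357e+01,  1.48364311e-04,
        1.41352729e-02, -3.65545111e-05]), 'tool_pos': array([254.04512027, 542.89119711, 199.72587181]), 'tcp_rot': array([-1.79893366e+02, -9.28719400e-03,  1.54914022e+02]), 'ft_force': array([-0.66662065,  0.73123685, -0.02760781]), 'wrist_torque': array([-0.0091929 , -0.00393277,  0.01303919]), 'finger_gap': 85.43534155919377}
scene 375.1830922816953 375.1830922816953 254.7120091700909 194.05866377127694 [[ 0.8841519  -0.4671815  -0.00410663]
 [-0.29497647 -0.55139035 -0.78035733]
 [ 0.36230415  0.69116577 -0.62532038]] [-532.54242116  306.29180354  733.25038856]
top 386.48414157484785 386.48414157484785 255.66252519612135 186.13213404245607 [[ 2.12935273e-04 -9.99794393e-01  2.02762275e-02]
 [-9.87102269e-01 -3.45618332e-03 -1.60053630e-01]
 [ 1.60090800e-01 -1.99806291e-02 -9.86900051e-01]] [  44.54805667  633.96109712 1067.37571078]
```

View pics/scene0.png

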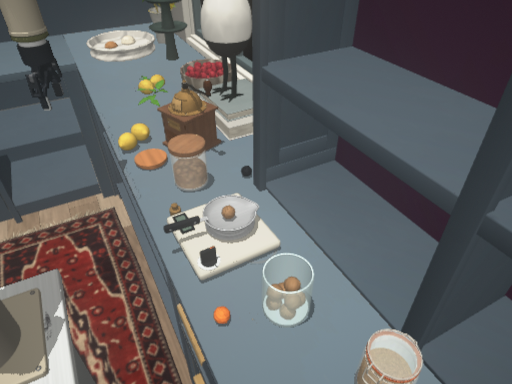

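View pics/top0.png

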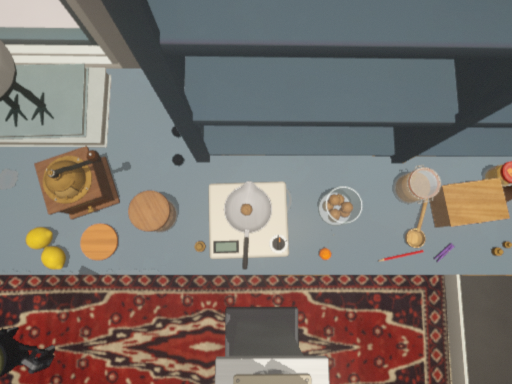

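Run:
```python
import cv2
a=cv2.imread("pics/top0.png")[150:280,120:380]; cv2.imwrite("pics/topc.png",cv2.resize(a,None,fx=3,fy=3,interpolation=cv2.INTER_CUBIC))
a=cv2.imread("pics/scene0.png")[180:330,150:330]; cv2.imwrite("pics/scc.png",cv2.resize(a,None,fx=4,fy=4,interpolation=cv2.INTER_CUBIC))
```

```text
(no output)
```

View pics/topc.png

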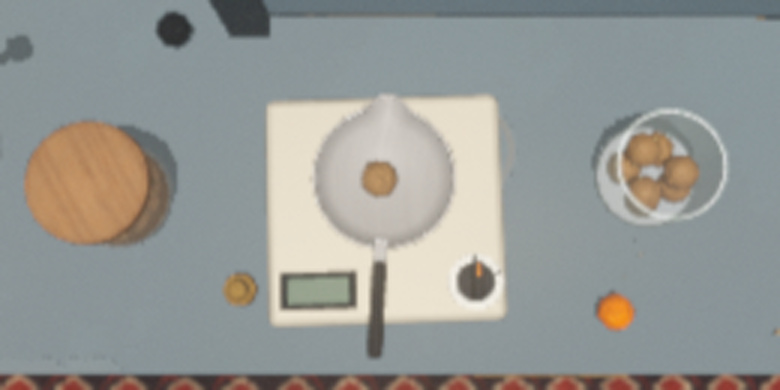

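View pics/scc.png

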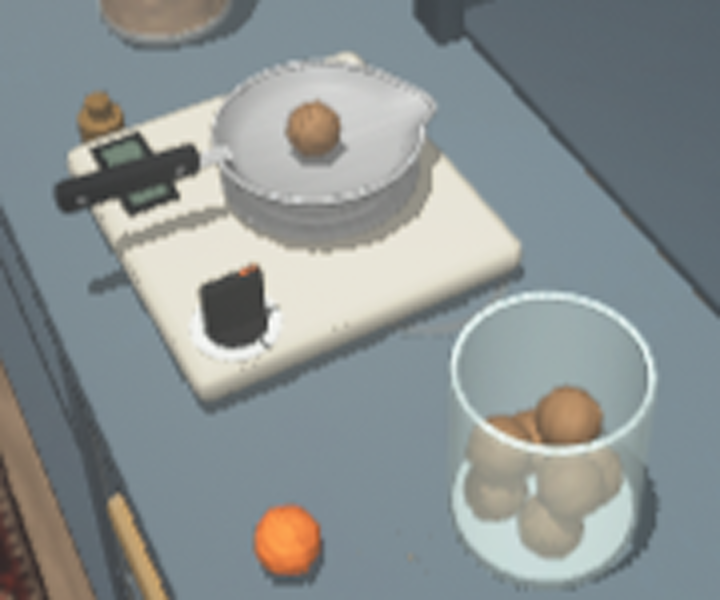

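```bash
cat > h.py <<'E'
import numpy as np, cv2
def ray(s,uv,z):
    uv=np.atleast_2d(np.asarray(uv,float)); R=np.array(s["R"]);t=np.array(s["t"])
    d=np.c_[(uv[:,0]-s["cx"])/s["fx"],(uv[:,1]-s["cy"])/s["fy"],np.ones(len(uv))]@R
    c=-R.T@t
    return c+d*((z-c[2])/d[:,2])[:,None]
def proj(s,X):
    X=np.atleast_2d(X); p=X@np.array(s["R"]).T+np.array(s["t"])
    return np.c_[s["fx"]*p[:,0]/p[:,2]+s["cx"],s["fy"]*p[:,1]/p[:,2]+s["cy"]]
def comp(mask,u,v):
    n,l,st,c=cv2.connectedComponentsWithStats(mask.astype(np.uint8)); k=l[int(v),int(u)]
    if k==0:
        ys,xs=np.nonzero(mask); i=np.argmin((xs-u)**2+(ys-v)**2); k=l[ys[i],xs[i]]
    return (l==k)
E
python3 - <<'E'
from h import *
from bench import viewer
s=viewer.snapshot("top"); im=s["img"].astype(int); hsv=cv2.cvtColor(s["img"],cv2.COLOR_RGB2HSV)
for u,v in[(215,240),(265,230),(246,192),(235,210),(247,255),(247,209),(361,205),(325,190),(279,243)]: print(u,v,im[v,u],hsv[v,u])
# scale
m=(im[...,0]-im[...,2]>8)&(im[...,0]>200); c=comp(m,215,225); ys,xs=np.nonzero(c)
P=ray(s,np.c_[xs,ys],30)[:,:2]; print("scale",cv2.minAreaRect(P.astype(np.float32)),c.sum())
# dark: handle, knob
dk=im.max(2)<75
for n,u,v,z in(("handle",246,250,90),("knob",279,243,70)):
    c=comp(dk,u,v); ys,xs=np.nonzero(c); P=ray(s,np.c_[xs,ys],z)[:,:2]; print(n,c.sum(),xs.min(),xs.max(),ys.min(),ys.max(),cv2.minAreaRect(P.astype(np.float32)),P.mean(0))
w=(hsv[...,1]>70)&(hsv[...,0]<25)&(im[...,0]<230)
c=comp(w,246,209);ys,xs=np.nonzero(c); print("walnut",c.sum(),ray(s,[xs.mean(),ys.mean()],69.5))
E
```

```text
215 240 [209 200 183] [ 20  32 209]
265 230 [233 224 205] [ 20  31 233]
246 192 [208 202 196] [ 15  15 208]
235 210 [198 192 186] [ 15  15 198]
247 255 [122 114 102] [ 18  42 122]
247 209 [174 137  96] [ 16 114 174]
361 205 [191 197 195] [ 80   8 197]
325 190 [113 123 125] [ 95  24 125]
279 243 [100  93  84] [ 17  41 100]
scale ((539.7570190429688, 67.71519470214844), (212.8418426513672, 223.8615264892578), 2.179724931716919) 3275
handle 5 246 248 276 277 ((381.4759216308594, 69.74542999267578), (5.372517108917236, 2.6220266819000244), 89.93360900878906) [381.73873194  70.27701666]
knob 3 282 283 277 278 ((377.99200439453125, -26.85118865966797), (1.9065184593200684, 3.8507697582244873), 43.90891647338867) [377.75142641 -27.0594595 ]
walnut 98 [[565.39560939  73.17496111  69.5       ]]
```

Run:
```python
from h import *
from bench import viewer
s=viewer.snapshot("top"); im=s["img"].astype(int); hsv=cv2.cvtColor(s["img"],cv2.COLOR_RGB2HSV)
dk=(im.max(2)<125)
for n,u,v,z in(("handle",245,250,90),("knob",279,245,70)):
    roi=np.zeros_like(dk); 
    if n=="handle": roi[232:270,240:253]=1
    else: roi[230:256,268:292]=1
    c=comp(dk&roi,u,v); ys,xs=np.nonzero(c); P=ray(s,np.c_[xs,ys],z)[:,:2]; print(n,c.sum(),xs.min(),xs.max(),ys.min(),ys.max(),cv2.minAreaRect(P.astype(np.float32)),P.mean(0), cv2.fitLine(P.astype(np.float32),cv2.DIST_L2,0,.01,.01).ravel())
# orange mark
o=(hsv[...,1]>120)&(hsv[...,0]<18)
roi=np.zeros_like(o);roi[230:256,268:292]=1; ys,xs=np.nonzero(o&roi); print("mark",len(xs),xs,ys,ray(s,[xs.mean(),ys.mean()],70))
# knob white flange
# pan: rim pixels
for r0 in range(-1,2):pass
g=(hsv[...,1]<24)&(im.max(2)>150); roi=np.zeros_like(g);roi[175:236,215:280]=1
c=comp((g&roi),235,210); ct=max(cv2.findContours(c.astype(np.uint8),cv2.RETR_EXTERNAL,cv2.CHAIN_APPROX_NONE)[0],key=len)[:,0]
Q=ray(s,ct,74.5)[:,:2]; 
A=np.c_[2*Q,np.ones(len(Q))]
keep=np.ones(len(Q),bool)
for i in range(8):
    x=np.linalg.lstsq(A[keep],(Q[keep]**2).sum(1),rcond=None)[0]; rad=np.sqrt(x[2]+x[0]**2+x[1]**2); d=np.linalg.norm(Q-x[:2],axis=1)-rad; keep=abs(d)<4
print("pan",x[:2],rad,keep.sum(),len(Q),Q[np.argmax(Q[:,0])])
# jar rim
b=(im.min(2)>165); roi=np.zeros_like(b);roi[180:230,318:366]=1
ys,xs=np.nonzero(b&roi); Q=ray(s,np.c_[xs,ys],116)[:,:2]; A=np.c_[2*Q,np.ones(len(Q))]
c0=ray(s,[344,204],116)[0,:2]; keep=abs(np.linalg.norm(Q-c0,axis=1)-50)<9
for i in range(8):
    x=np.linalg.lstsq(A[keep],(Q[keep]**2).sum(1),rcond=None)[0]; rad=np.sqrt(x[2]+x[0]**2+x[1]**2); d=np.linalg.norm(Q-x[:2],axis=1)-rad; keep=abs(d)<5
print("jar",c0,x[:2],rad,keep.sum())
vis=s["img"][...,::-1].copy(); print(proj(s,[*x[:2],116]))
# scene view check of jar
s2=viewer.snapshot("scene"); i2=s2["img"].astype(int)
print("scene jar predicted",proj(s2,[[*(x[:2]+[50*np.cos(a),50*np.sin(a)]),116] for a in np.arange(0,6.28,1.57)]))
print("closed jar",ray(s,[150,211],143),"weight",ray(s,[200,246],36))
```

```text
handle 141 242 247 238 269 ((442.6049499511719, 76.72895050048828), (82.81090545654297, 13.51506519317627), 0.2177329808473587) [438.39377005  75.17586871] [ 9.9850428e-01 -5.4673836e-02  4.3839377e+02  7.5175865e+01]
knob 94 273 283 238 249 ((469.5007019042969, -15.9915771484375), (27.836307525634766, 30.265825271606445), 89.3624038696289) [468.40963878 -16.0168008 ] [  0.5494465   0.8355289 468.40964   -16.0168   ]
mark 4 [279 279 279 279] [238 239 240 241] [[480.49608931 -18.88282872  70.        ]]
pan [585.60977082  74.60823633] 81.84473011624817 64 302 [662.27194764  -3.14363353]
jar [ 574.98928104 -192.73730959] [ 574.21497851 -191.26560088] 48.85934725609433 204
[[343.47056263 204.28243191]]
scene jar predicted [[308.52209362 262.21929261]
 [274.51714596 254.52115759]
 [265.04354207 281.0311548 ]
 [301.36356509 289.97533135]]
closed jar [[552.207378   323.26580632 143.        ]] weight [[462.78085197 204.11088772  36.        ]]
```

Candidates for the walnut (top view): ball in the pan (246,209), the walnuts in the jar (340,205), orange ball (325,253), black ball (178,160). It is the brown one in the pan. The crop confirms this: the handle points at the robot and the knob is at (279,243). The open jar is on the right, at about (574,-191).

Measured: scale seat ≈(565,69), yaw ≈2.2°. The knob is predicted at (470,-20), and its mark agrees. Pan yaw is ≈-3°, with the handle grip near (449,75).

First I turn the tool, then travel at z 200.

```bash
python3 -m crank '{"slide":[[0,0,0],[0,0,0],[0,0,0],[0,0,0],[0,0,0]],"twist":[-0.12,-0.12,-0.12,-0.115,0]}' 0 40
```

```text
time: 0.75
tool_pos: [254.3, 543.3, 200.6]
tcp_rot: [-180.0, -0.0, -177.8]
ft_force: [-0.8, 0.2, -0.7]
finger_gap: 85.5
```

```bash
python3 -m crank '{"slide":[[-0.0136,-0.04,0],[-0.0136,-0.04,0],[-0.0136,-0.04,0],[-0.0136,-0.04,0],[-0.0136,-0.04,0],[-0.0136,-0.04,0],[-0.0136,-0.04,0],[-0.0136,-0.04,0]],"twist":[0,0,0,0,0,0,0,0]}'; python3 -m crank '{"slide":[[-0.0122,-0.0358,0],[-0.0122,-0.0358,0],[-0.0122,-0.0358,0],[-0.0122,-0.0358,0],[-0.0122,-0.0358,0],[-0.0122,-0.0358,0],[-0.0122,-0.0358,0],[0,0,0]],"twist":[0,0,0,0,0,0,0,0]}'
```

```text
time: 1.55
tool_pos: [375.3, 226.1, 201.0]
tcp_rot: [180.0, 0.0, -178.1]
ft_force: [0.4, 0.3, 0.1]
finger_gap: 85.5
time: 2.35
tool_pos: [470.5, -23.4, 200.8]
tcp_rot: [-179.9, 0.0, -178.3]
ft_force: [0.1, 1.1, -0.4]
finger_gap: 85.3
```

```bash
python3 -m crank '{"slide":[[0,0.0035,0],[0,0,0.04],[0,0,0.04],[0,0,0.02],[0,0,0]],"twist":[0,0,0,0,0]}'
python3 - <<'E'
from h import *
from bench import viewer
s=viewer.snapshot("scene"); a=s["img"][150:300,150:300,::-1]; cv2.imwrite("pics/s1.png",cv2.resize(a,None,fx=4,fy=4,interpolation=cv2.INTER_CUBIC))
s=viewer.snapshot("top"); a=s["img"][180:290,200:320,::-1]; cv2.imwrite("pics/t1.png",cv2.resize(a,None,fx=5,fy=5,interpolation=cv2.INTER_CUBIC))
E
```

```text
time: 2.85
tool_pos: [466.2, -14.2, 97.1]
tcp_rot: [179.9, -0.4, -177.9]
ft_force: [-1.6, -0.2, 0.4]
finger_gap: 85.6
```

View pics/s1.png

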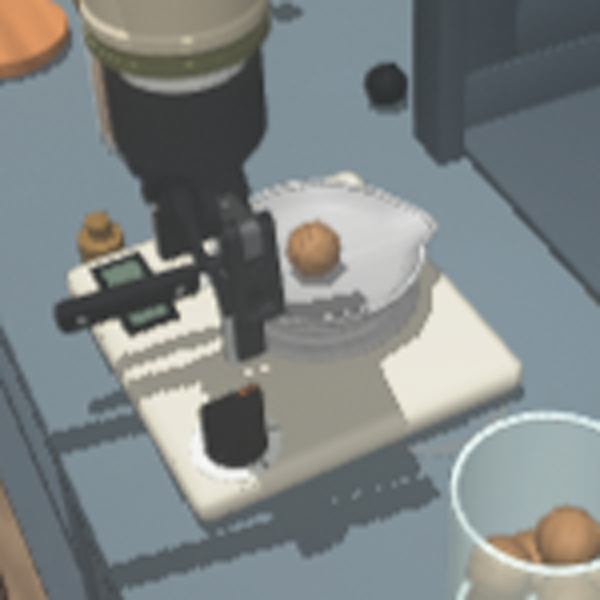

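View pics/t1.png

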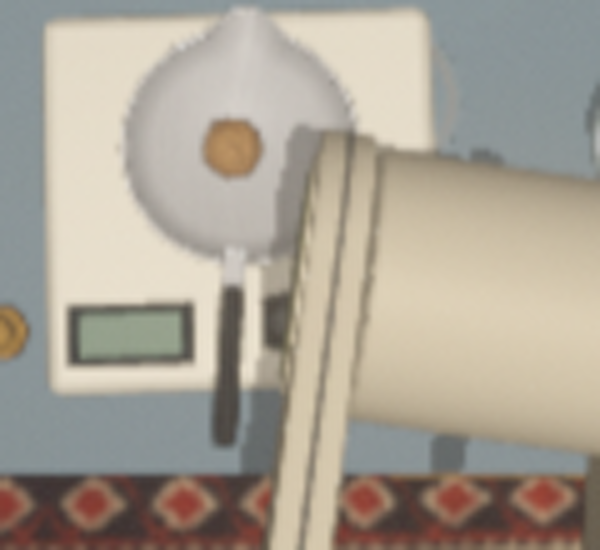

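```bash
python3 -m crank '{"slide":[[0,0,0],[0,0,0]],"twist":[0,0]}';python3 -m crank '{"slide":[[0,0,0]],"twist":[0]}'; python3 -m crank '{"slide":[[0,0,0]],"twist":[0]}'
python3 - <<'E'
from h import *
from bench import viewer,status
s=viewer.snapshot("scene");im=s["img"].astype(int);hsv=cv2.cvtColor(s["img"],cv2.COLOR_RGB2HSV)
# knob in scene: orange mark & prediction
o=(hsv[...,1]>120)&(hsv[...,0]<18);roi=np.zeros_like(o);roi[235:260,195:225]=1;ys,xs=np.nonzero(o&roi);print(xs,ys,ray(s,[xs.mean(),ys.mean()],70))
# dark bar
d=(im.max(2)<90);roi[:]=0;roi[243:272,195:222]=1;c=comp(d&roi,208,258);ys,xs=np.nonzero(c);print(c.sum(),xs.min(),xs.max(),ys.min(),ys.max(),xs.mean(),ys.mean())
th=np.radians(2.2);R2=np.array([[np.cos(th),-np.sin(th)],[np.sin(th),np.cos(th)]])
K=np.array([470.2,-20.])
B=[[*(K+R2@[a,b]),z] for z in(34,70) for a in(-19,19) for b in(-5,5)]
print(proj(s,B).round(1))
E
```

```text
time: 3.15
tool_pos: [470.9, -16.0, 102.8]
tcp_rot: [-180.0, 0.2, -177.9]
ft_force: [0.1, 0.6, -0.0]
finger_gap: 85.6
time: 3.25
tool_pos: [470.5, -16.1, 102.2]
tcp_rot: [-180.0, 0.1, -177.9]
ft_force: [-0.2, 0.2, -0.5]
finger_gap: 85.3
time: 3.35
tool_pos: [470.0, -16.1, 101.6]
tcp_rot: [-180.0, 0.1, -177.9]
ft_force: [0.0, -0.8, 0.2]
finger_gap: 85.3
[210] [248] [[477.55771136 -20.29298891  70.        ]]
248 201 216 247 266 208.57258064516128 256.78225806451616
[[201.5 264.4]
 [199.8 261.5]
 [216.6 258. ]
 [214.7 255.2]
 [200.  253.7]
 [198.3 250.8]
 [215.5 247.3]
 [213.6 244.5]]
```

```bash
python3 -m crank '{"slide":[[0,-0.004,0],[0,0,0.015],[0,0,0.015],[0,0,0.015],[0,0,0.01],[0,0,0.005],[0,0,0],[0,0,0]],"twist":[0,0,0,0,0,0,0,0]}';python3 -m crank '{"slide":[[0,0,0],[0,0,0]],"twist":[0,0]}'
python3 - <<'E'
from h import *
from bench import viewer
s=viewer.snapshot("scene"); a=s["img"][180:300,150:270,::-1]; cv2.imwrite("pics/s2.png",cv2.resize(a,None,fx=5,fy=5,interpolation=cv2.INTER_CUBIC))
E
```

```text
time: 4.2
tool_pos: [470.1, -20.2, 41.3]
tcp_rot: [-180.0, 0.0, -177.9]
ft_force: [1.0, 0.9, 0.3]
finger_gap: 85.8
time: 4.4
tool_pos: [470.2, -20.2, 41.5]
tcp_rot: [-180.0, 0.1, -177.9]
ft_force: [0.6, -0.3, -0.3]
finger_gap: 85.6
```

View pics/s2.png

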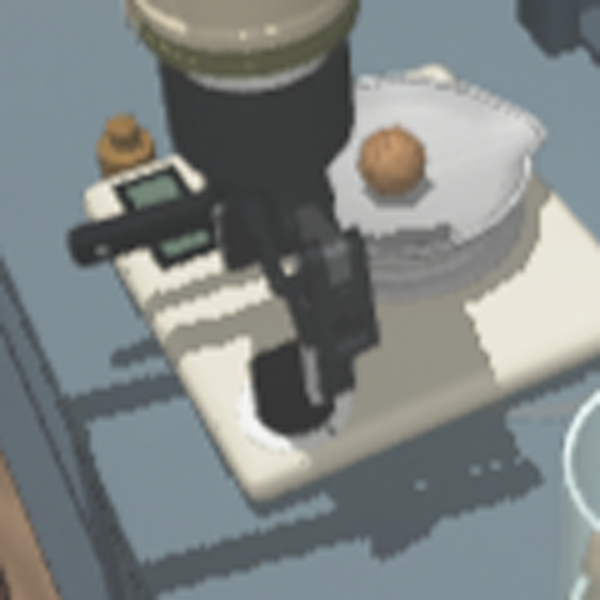

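Run:
```python
from h import *
from bench import viewer
s=viewer.snapshot("scene")
print((proj(s,[[470,-62,53],[470,-62,41],[459,-62,53],[481,-62,53],[470,-20,70],[451,-20,70],[489,-20,70]])-[150,180])*5)
```

```text
[[323.52452936 434.07933873]
 [325.43279009 451.84707059]
 [300.40309081 443.230743  ]
 [346.42433418 425.01565649]
 [284.2082584  345.39389856]
 [244.68643727 360.18126834]
 [323.09205735 330.84524931]]
```

```bash
python3 -m crank '{"slide":[[0,0,0],[0,0,0],[0,0,0],[0,0,0]],"twist":[0,0,0,0]}' 0.7 20; python3 -m crank '{"slide":[[0,0,0],[0,0,0],[0,0,0]],"twist":[0,0,0]}' 1 20
python3 - <<'E'
from h import *
from bench import viewer
s=viewer.snapshot("scene"); a=s["img"][180:300,150:270,::-1]; cv2.imwrite("pics/s3.png",cv2.resize(a,None,fx=5,fy=5,interpolation=cv2.INTER_CUBIC))
E
```

```text
time: 4.9
tool_pos: [469.6, -20.1, 40.7]
tcp_rot: [180.0, -0.0, -177.9]
ft_force: [-0.2, 0.3, -0.3]
finger_gap: 28.2
time: 5.2
tool_pos: [469.6, -20.1, 40.8]
tcp_rot: [180.0, -0.0, -177.9]
ft_force: [-0.4, 0.5, -0.1]
finger_gap: 0.3
```

View pics/s3.png

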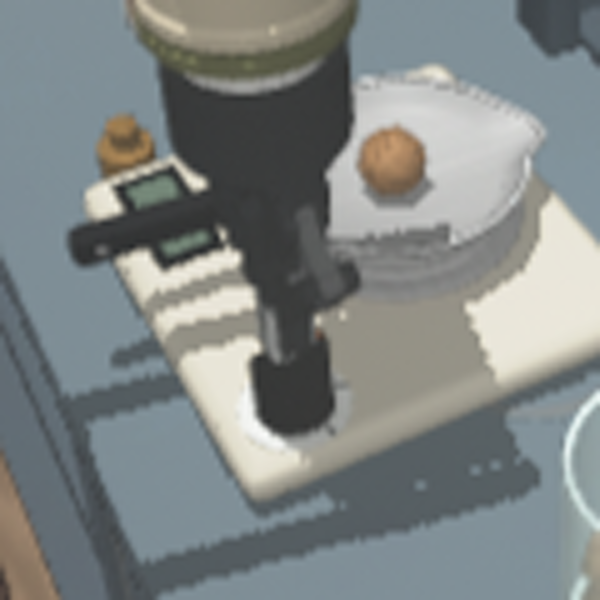

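Run:
```python
from h import *
from bench import viewer,r
print([x for x in dir(r) if x[0]!='_'], r.grip_depth)
s=viewer.snapshot("scene");t=viewer.snapshot("top")
print("start tcp",proj(s,[254,543,200]),proj(t,[254,543,200]))
P=[[469.6,-20,z] for z in(41,60,100,150,200)]
print((proj(s,P)-[150,180])*5); print(proj(t,P))
cv2.imwrite("pics/s4.png",cv2.resize(s["img"][185:285,160:260,::-1],None,fx=6,fy=6,interpolation=cv2.INTER_NEAREST))
cv2.imwrite("pics/t4.png",cv2.resize(t["img"][170:290,200:320,::-1],None,fx=5,fy=5,interpolation=cv2.INTER_CUBIC))
a=cv2.imread("pics/scene0.png")[60:120,10:80]; cv2.imwrite("pics/g0.png",cv2.resize(a,None,fx=8,fy=8))
a=cv2.imread("pics/top0.png")[330:384,0:80]; cv2.imwrite("pics/g1.png",cv2.resize(a,None,fx=8,fy=8))
```

```text
['PlanningError', 'grip_depth'] 18.700000000000003
start tcp [[ 58.5001157  115.88048133]] [[ 43.38150617 336.18405792]]
[[288.68289225 389.06090151]
 [285.23593475 360.86230526]
 [277.65545875 298.84854912]
 [267.50972361 215.84912472]
 [256.53412237 126.06079754]]
[[278.61522948 243.59684862]
 [279.14974963 243.506625  ]
 [280.3378011  243.30608943]
 [281.95544399 243.03304154]
 [283.74192104 242.73149552]]
```

View pics/s4.png

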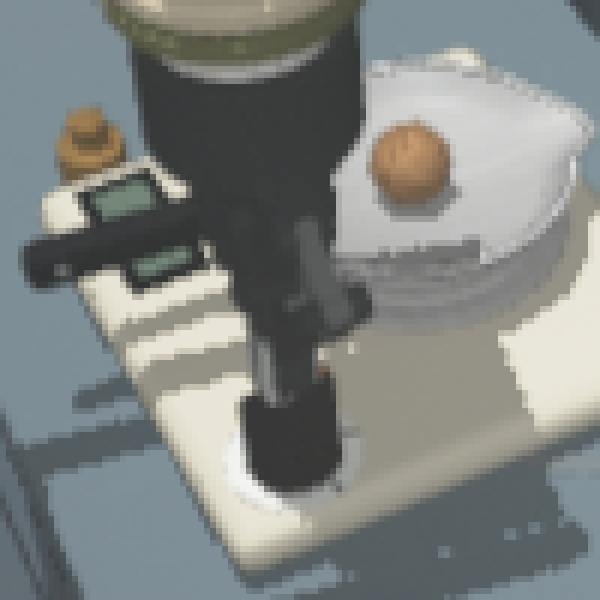

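View pics/t4.png

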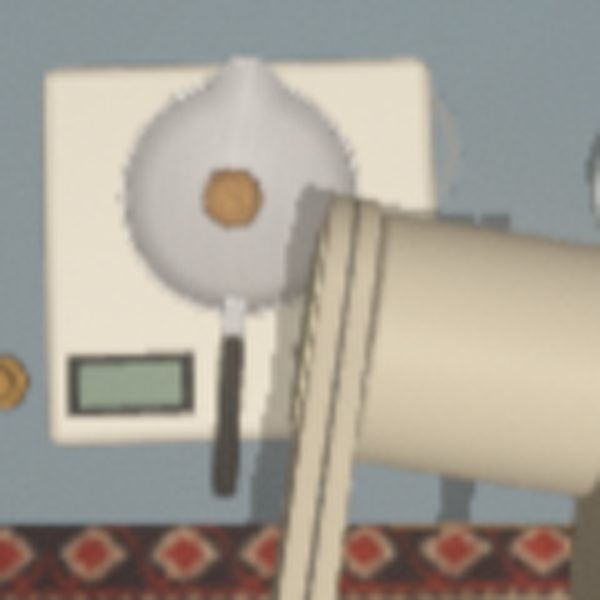

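View pics/g0.png

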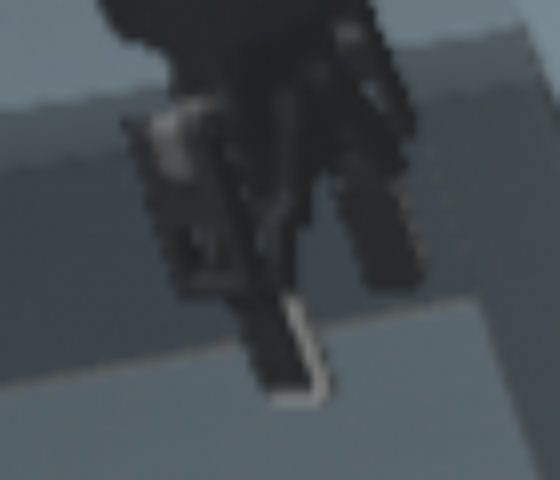

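View pics/g1.png

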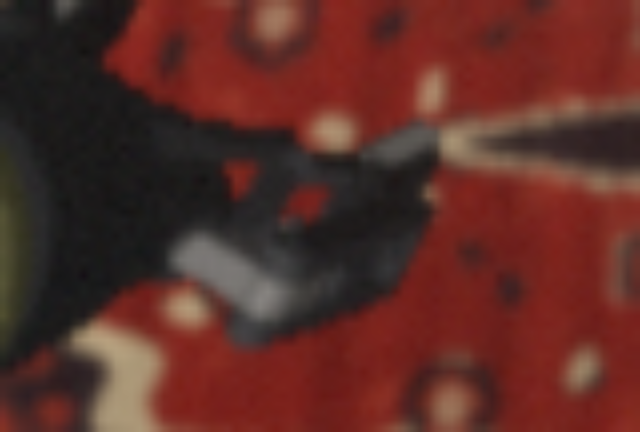

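```bash
cat >> h.py <<'E'
def tri(s,t,a,b):
    def P(c): return np.array([[c["fx"],0,c["cx"]],[0,c["fy"],c["cy"]],[0,0,1]])@np.c_[np.array(c["R"]),np.array(c["t"])]
    X=cv2.triangulatePoints(P(s),P(t),np.array(a,float).reshape(2,1),np.array(b,float).reshape(2,1)).ravel(); X=X[:3]/X[3]
    return X, proj(s,X)[0]-a, proj(t,X)[0]-b
E
python3 - <<'E'
from h import *
from bench import viewer,status
s=viewer.snapshot("scene");t=viewer.snapshot("top")
print(tri(s,t,[32.5,77.5],[28.5,363.7]));print(tri(s,t,[53.7,64.4],[50,348.5]));print(tri(s,t,[43,71],[39,356]))
print(tri(s,t,[210,248],[279,239.5]))
q=status.sense();print(q["joint_pos"],q["tool_pos"])
E
```

```text
(array([229.33561153, 502.11037902, 331.6544039 ]), array([ 0.19507579, -0.01001723]), array([-0.00835461,  0.24580652]))
(array([278.01908927, 441.46968569, 375.58508063]), array([-4.17075215,  0.11044001]), array([ 0.30607062, -5.17320563]))
(array([254.20364406, 471.83374724, 353.77236898]), array([-1.91395142,  0.07693484]), array([ 0.1086331 , -2.39298783]))
(array([479.39381279, -18.71899146,  67.9215864 ]), array([ 0.55533266, -0.09979565]), array([-0.11449143,  0.4167104 ]))
[-8.69740194e+00 -4.71303290e+00  1.15022186e+02 -7.85703439e-04
  6.96913394e+01 -1.00827167e+02] [469.65406857 -20.0549086   40.80432672]
```

```bash
python3 -m crank '{"slide":[[0,0,-0.03],[0,0,-0.03],[0,0,0],[0,0,0],[0,0,0]],"twist":[0,0,0,0,0]}'
python3 - <<'E'
from h import *
from bench import viewer,status
s=viewer.snapshot("scene");q=status.sense();p=q["tool_pos"];print(p)
print((proj(s,[p,p+[0,0,20],p+[0,0,60]])-[160,185])*6)
cv2.imwrite("pics/s5.png",cv2.resize(s["img"][185:285,160:260,::-1],None,fx=6,fy=6,interpolation=cv2.INTER_NEAREST))
E
```

```text
time: 5.95
tool_pos: [469.0, -20.0, 99.8]
tcp_rot: [180.0, -0.1, -177.9]
ft_force: [-0.0, -0.4, -1.4]
finger_gap: -0.1
[468.67372315 -19.92528804  99.48949612]
[[270.88078512 330.32239936]
 [266.08779799 291.42808647]
 [256.04630007 209.94296011]]
```

View pics/s5.png

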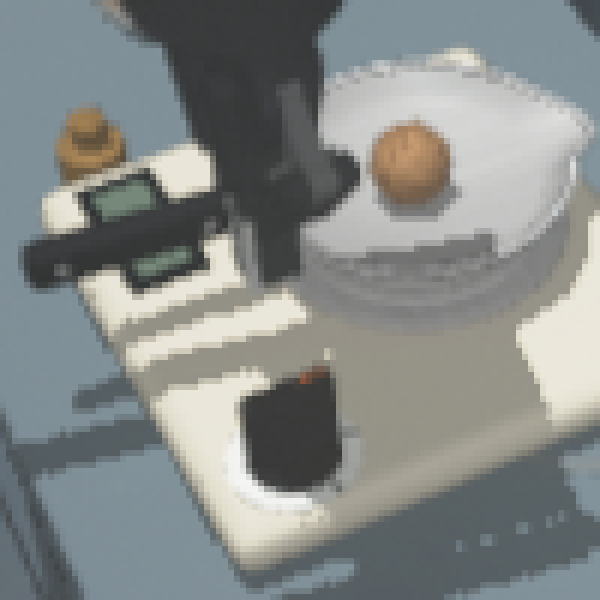

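Run:
```python
from h import *
from bench import viewer,status
s=viewer.snapshot("scene")
p=np.array([254,543,200.]);d=42.5*np.array([.423,.906,0])
for dz in(0,13,39,50): print(dz,proj(s,[p+d+[0,0,dz],p-d+[0,0,dz]]).ravel())
q=status.sense();print(q["tool_pos"],q["ft_force"],q["joint_efforts"])
for c in("scene","top"):
  a=viewer.snapshot(c)["img"][...,::-1]; cv2.imwrite(f"pics/{c}5.png",a)
```

```text
0 [ 63.65436913 109.23684392  53.01826214 122.9463829 ]
13 [ 62.22488128 105.15180929  51.41360441 118.7074216 ]
39 [ 59.30160029  96.79797538  48.12740572 110.02639958]
50 [ 58.03826762  93.18776091  46.7052772  106.26961855]
[468.64436049 -19.89394892  99.44194692] [ 0.2610281  -0.48028286  0.49473991] [ 7.55850560e-04 -4.00549400e+01 -4.81404269e+01 -3.72754339e-04
 -9.02855129e-03 -1.30489084e-04]
```

View pics/scene5.png

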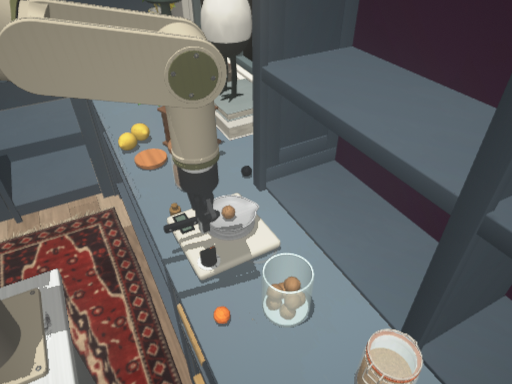

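View pics/top5.png

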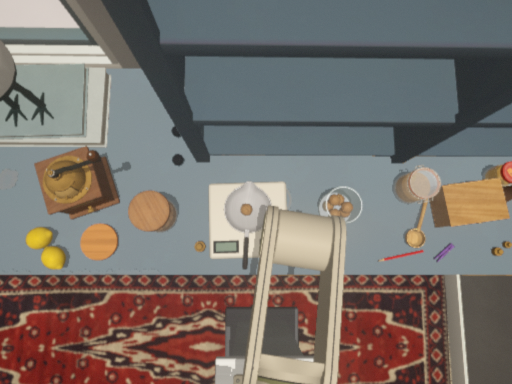

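The fingertips in the images sit about 26 mm above the reported TCP. This holds both at the start pose (open, 39 mm predicted and seen to match) and here (closed). So the fingers closed above the knob's bar. I'll reopen, go lower by that amount, and watch the force.

```bash
python3 -m crank '{"slide":[[0,0,0],[0,0,0],[0,0,0],[0,0,0],[0,0,0.02],[0,0,0.02],[0,0,0.01],[0,0,0]],"twist":[0,0,0,0,0,0,0,0]}' 0 20; python3 -m crank '{"slide":[[0,0,0.01],[0,0,0.01],[0,0,0.01],[0,0,0],[0,0,0]],"twist":[0,0,0,0,0]}';  python3 - <<'E'
from h import *
from bench import viewer,status
s=viewer.snapshot("scene")
cv2.imwrite("pics/s6.png",cv2.resize(s["img"][185:285,160:260,::-1],None,fx=6,fy=6,interpolation=cv2.INTER_NEAREST))
E
```

```text
time: 6.95
tool_pos: [468.2, -19.8, 49.2]
tcp_rot: [180.0, -0.2, -177.9]
ft_force: [-0.5, -0.2, 0.6]
finger_gap: 85.3
time: 7.45
tool_pos: [469.3, -20.0, 20.5]
tcp_rot: [180.0, -0.0, -177.9]
ft_force: [0.1, -0.2, -0.6]
finger_gap: 85.2
```

View pics/s6.png

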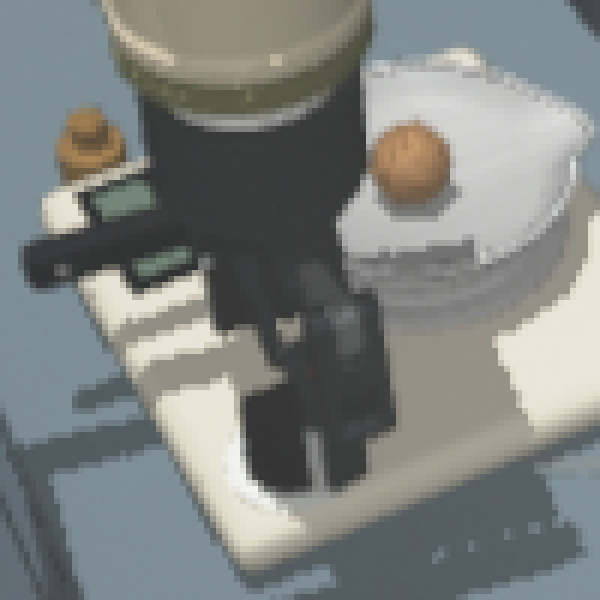

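```bash
python3 -m crank '{"slide":[[0,0,0],[0,0,0],[0,0,0],[0,0,0],[0,0,0],[0,0,0],[0,0,0],[0,0,0]],"twist":[0,0,0,0,0,0,0,0]}' 1 40;  python3 - <<'E'
from h import *
from bench import viewer,status
print(status.sense()["finger_gap"],status.sense()["ft_force"])
s=viewer.snapshot("scene")
cv2.imwrite("pics/s7.png",cv2.resize(s["img"][185:285,160:260,::-1],None,fx=6,fy=6,interpolation=cv2.INTER_NEAREST))
E
```

```text
time: 8.3
tool_pos: [469.7, -18.7, 21.1]
tcp_rot: [179.9, 0.0, -177.9]
ft_force: [-1.1, 7.5, 4.5]
finger_gap: 9.2
9.194380980500904 [-1.12231087  7.48955911  4.49805514]
```

View pics/s7.png

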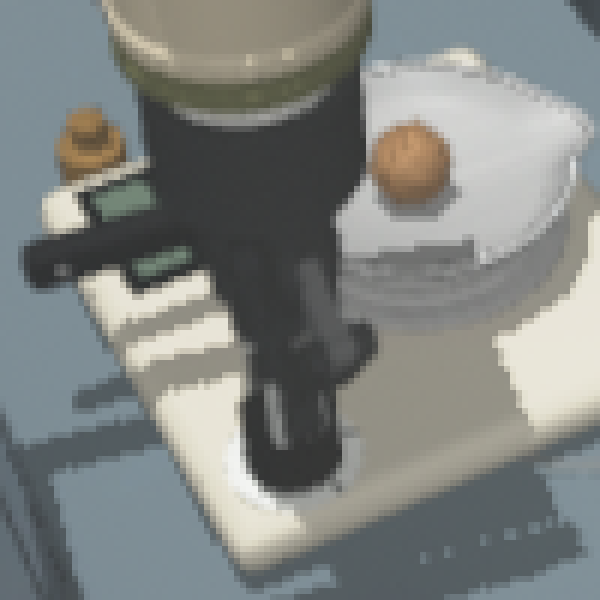

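```bash
python3 -m crank '{"slide":[[0,0.0014,0],[0,0,0],[0,0,0],[0,0,0],[0,0,0],[0,0,0],[0,0,0],[0,0,0]],"twist":[0,0.1,0.13,0.13,0.13,0.13,0.13,0.13]}'; python3 -m crank '{"slide":[[0,0,0],[0,0,0],[0,0,0],[0,0,0],[0,0,0]],"twist":[0.1,0.09,0.08,0,0]}'
python3 - <<'E'
from h import *
from bench import viewer,status
q=status.sense();print(q["wrist_torque"],q["joint_efforts"][5],q["joint_pos"][5])
s=viewer.snapshot("scene")
cv2.imwrite("pics/s8.png",cv2.resize(s["img"][185:285,160:260,::-1],None,fx=6,fy=6,interpolation=cv2.INTER_NEAREST))
E
```

```text
time: 9.15
tool_pos: [469.6, -18.6, 21.1]
tcp_rot: [-180.0, -0.0, 131.4]
ft_force: [-1.3, 2.5, 4.9]
finger_gap: 8.9
time: 9.65
tool_pos: [469.6, -18.5, 21.1]
tcp_rot: [-180.0, -0.0, 116.4]
ft_force: [-3.0, 2.0, 5.6]
finger_gap: 8.5
[0.2697562  0.59275555 0.1834572 ] 0.3139617294073105 -34.90167634048234
```

View pics/s8.png

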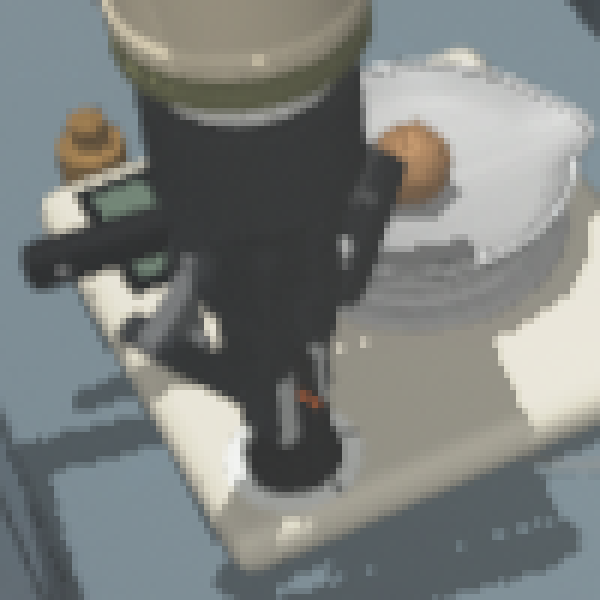

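```bash
python3 -m crank '{"slide":[[0,0,0],[0,0,0],[0,0,0],[0,0,0],[0,0,0]],"twist":[0.06,0.06,0.03,0,0]}' - 60
python3 - <<'E'
from h import *
from bench import viewer,status
q=status.sense();print(q["wrist_torque"],q["joint_efforts"][5],q["joint_pos"][5])
s=viewer.snapshot("scene")
cv2.imwrite("pics/s9.png",cv2.resize(s["img"][185:285,160:260,::-1],None,fx=6,fy=6,interpolation=cv2.INTER_NEAREST))
E
```

```text
time: 10.2
tool_pos: [469.6, -18.5, 21.2]
tcp_rot: [-180.0, 0.0, 107.9]
ft_force: [-2.4, 2.2, 6.5]
finger_gap: 8.4
[0.34822011 0.64044004 1.09493879] 1.1082897707819939 -26.37189790084638
```

View pics/s9.png

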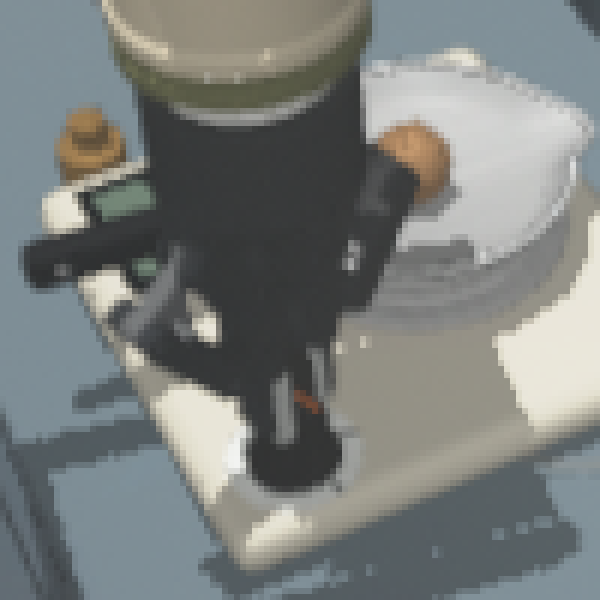

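```bash
python3 -m crank '{"slide":[[0,0,0],[0,0,0],[0,0,0],[0,0,0],[0,0,0],[0,0,0],[0,0,0],[0,0,0]],"twist":[0,0,0,0,0,0,0,0]}' 0.35 40
python3 - <<'E'
from h import *
from bench import viewer,status
s=viewer.snapshot("scene")
cv2.imwrite("pics/s10.png",cv2.resize(s["img"][185:285,160:260,::-1],None,fx=6,fy=6,interpolation=cv2.INTER_NEAREST))
E
```

```text
time: 11.05
tool_pos: [469.6, -18.7, 20.8]
tcp_rot: [-180.0, -0.0, 107.6]
ft_force: [0.4, 0.4, -0.4]
finger_gap: 55.5
```

View pics/s10.png

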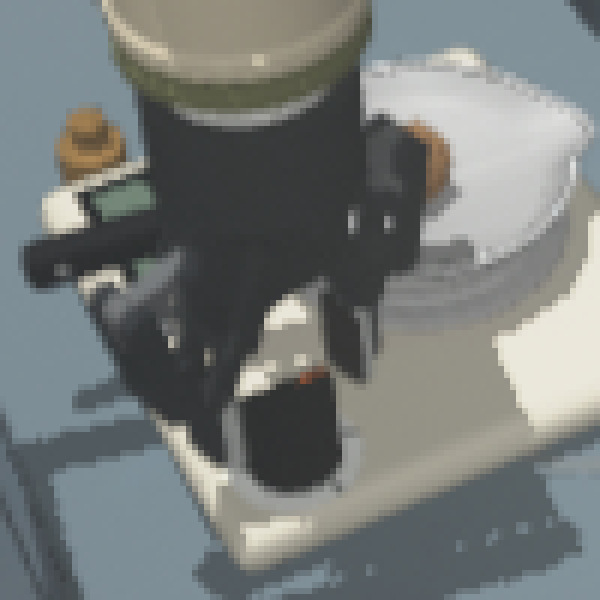

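The knob is back at rest: its orange mark is where it started. Next I rise and turn back for the handle.

```bash
python3 -m crank '{"slide":[[0,0,-0.01],[0,0,-0.025],[0,0,-0.035],[0,0,-0.035],[0,0,-0.02],[0,0,0],[0,0,0]],"twist":[0,0,0,0,0,0,0]}'; python3 -m crank '{"slide":[[0,0,0],[0,0,0],[0,0,0],[0,0,0],[0,0,0],[0,0,0],[0,0,0],[0,0,0]],"twist":[-0.12,-0.14,-0.14,-0.14,-0.14,-0.14,-0.14,-0.14]}' 0 40;  python3 -m crank '{"slide":[[0,0,0],[0,0,0],[0,0,0]],"twist":[-0.11,0,0]}'
python3 - <<'E'
from h import *
from bench import viewer,status
s=viewer.snapshot("scene")
cv2.imwrite("pics/s11.png",cv2.resize(s["img"][165:285,140:280,::-1],None,fx=5,fy=5,interpolation=cv2.INTER_CUBIC))
im=s["img"].astype(int)
a,th=np.array([564.,68.5]),np.radians(-3.1);d=np.array([np.cos(th),np.sin(th)])
for r_ in(166,115,78): print(r_,proj(s,[*(a-d*r_),90]).round(1),proj(s,[*(a-d*r_),70]).round(1))
print("lip",proj(s,[*(a+d*79),67.5]))
t=viewer.snapshot("top"); cv2.imwrite("pics/t11.png",cv2.resize(t["img"][180:290,190:310,::-1],None,fx=5,fy=5,interpolation=cv2.INTER_CUBIC))
for r_ in(166,115,78): print(r_,proj(t,[*(a-d*r_),90]).round(1))
print("lip",proj(t,[*(a+d*79),67.5]))
E
```

```text
time: 11.8
tool_pos: [470.0, -18.7, 146.5]
tcp_rot: [179.9, 0.0, 107.6]
ft_force: [0.0, -0.2, -1.0]
finger_gap: 55.6
time: 12.6
tool_pos: [468.4, -18.5, 144.0]
tcp_rot: [-180.0, -0.2, 171.0]
ft_force: [-0.7, -0.2, -0.4]
finger_gap: 85.3
time: 12.9
tool_pos: [468.8, -18.5, 144.7]
tcp_rot: [180.0, -0.1, 176.8]
ft_force: [-1.4, -0.9, 1.0]
finger_gap: 85.2
166 [[161.6 226.6]] [[163.  232.7]]
115 [[182.9 220.3]] [[183.9 226.4]]
78 [[197.8 215.9]] [[198.6 222. ]]
lip [[256.8746531  205.12692349]]
166 [[244.1 270.1]]
115 [[245.3 250.9]]
78 [[246.1 237.2]]
lip [[249.29555284 182.0453062 ]]
```

View pics/s11.png

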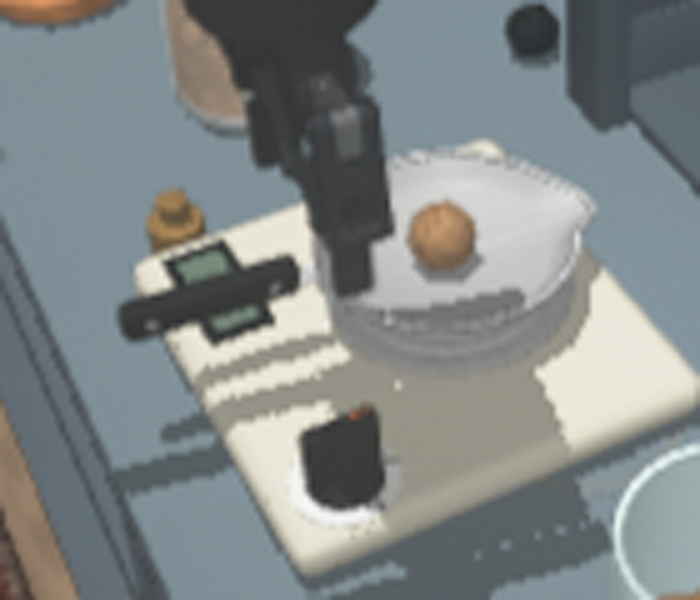

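View pics/t11.png

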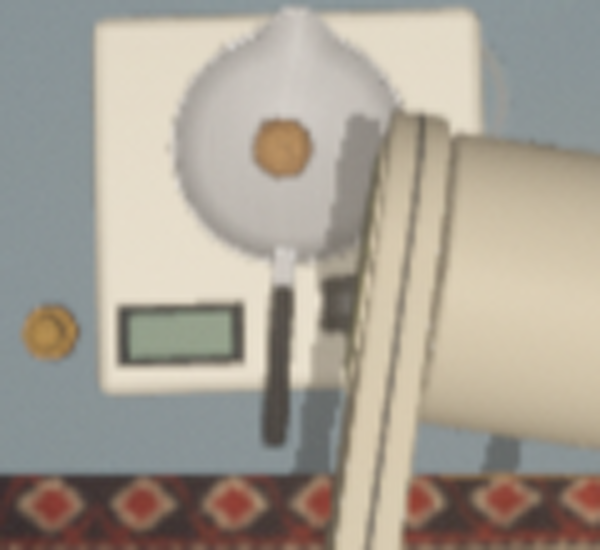

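```bash
python3 -m crank '{"slide":[[0.0055,0.0227,0],[0.0055,0.0227,0],[0.0055,0.0227,0],[0.0055,0.0227,0],[0,0,0],[0,0,0],[0,0,0],[0,0,0]],"twist":[0,0,0,0,0,0,0,0]}'; python3 -m crank '{"slide":[[0,0,0.02],[0,0,0.025],[0,0,0.02],[0,0,0.01],[0,0,0],[0,0,0],[0,0,0]],"twist":[0,0,0,0,0,0,0]}'
python3 - <<'E'
from h import *
from bench import viewer,status
print(status.sense()["tool_pos"])
s=viewer.snapshot("scene")
cv2.imwrite("pics/s12.png",cv2.resize(s["img"][165:285,140:280,::-1],None,fx=5,fy=5,interpolation=cv2.INTER_CUBIC))
t=viewer.snapshot("top"); cv2.imwrite("pics/t12.png",cv2.resize(t["img"][180:290,190:310,::-1],None,fx=5,fy=5,interpolation=cv2.INTER_CUBIC))
E
```

```text
time: 13.8
tool_pos: [452.6, 72.4, 145.7]
tcp_rot: [-180.0, -0.0, 176.9]
ft_force: [0.1, 0.8, -0.5]
finger_gap: 85.0
time: 14.5
tool_pos: [453.5, 73.1, 72.2]
tcp_rot: [180.0, 0.1, 177.0]
ft_force: [0.8, -1.1, 1.2]
finger_gap: 85.5
[453.53878698  73.12128502  72.17468634]
```

View pics/s12.png

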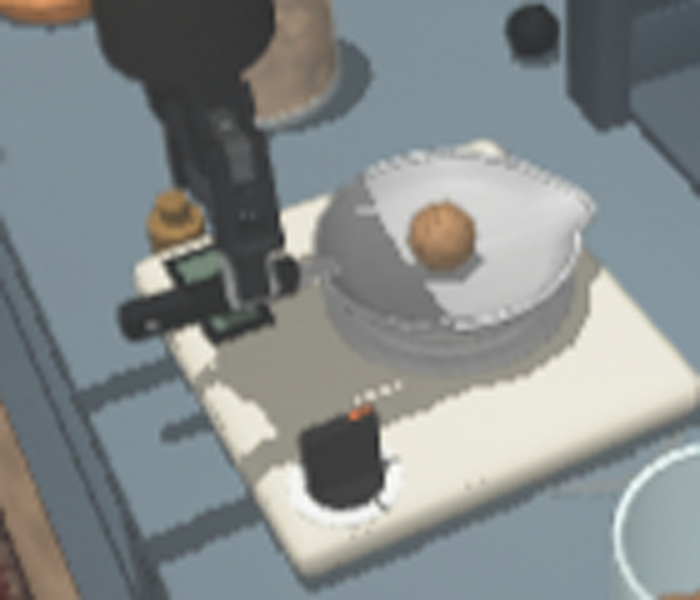

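View pics/t12.png

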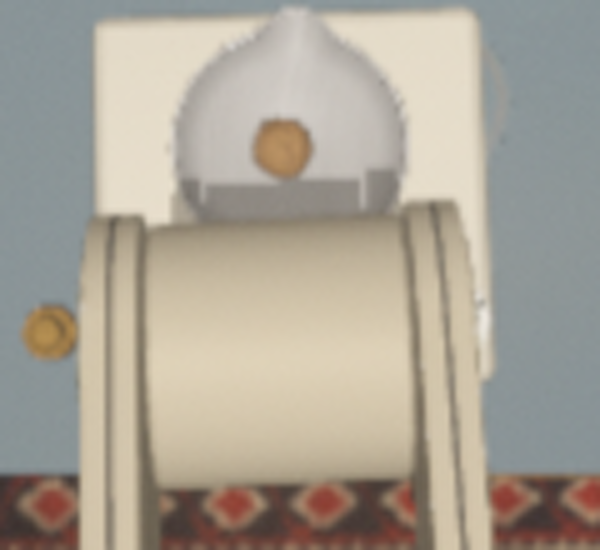

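```bash
python3 -m crank '{"slide":[[0,0,0.012],[0,0,0.012],[0,0,0.008],[0,0,0.004],[0,0,0],[0,0,0]],"twist":[0,0,0,0,0,0]}'; python3 -m crank '{"slide":[[0,0,0],[0,0,0],[0,0,0],[0,0,0],[0,0,0],[0,0,0],[0,0,0]],"twist":[0,0,0,0,0,0,0]}' 1 20
python3 - <<'E'
from h import *
from bench import viewer,status
q=status.sense(); print(q["tool_pos"],q["wrist_torque"])
s=viewer.snapshot("scene")
cv2.imwrite("pics/s13.png",cv2.resize(s["img"][165:285,140:280,::-1],None,fx=5,fy=5,interpolation=cv2.INTER_CUBIC))
E
```

```text
time: 15.2
tool_pos: [452.4, 73.2, 34.8]
tcp_rot: [-180.0, -0.0, 177.0]
ft_force: [-0.3, -1.2, -0.2]
finger_gap: 85.6
time: 15.9
tool_pos: [452.5, 73.2, 34.9]
tcp_rot: [-180.0, 0.0, 177.0]
ft_force: [-0.3, -0.5, 0.8]
finger_gap: 13.5
[452.52424735  73.15447499  34.9258488 ] [-0.02529275 -0.02252939 -0.00969139]
```

View pics/s13.png

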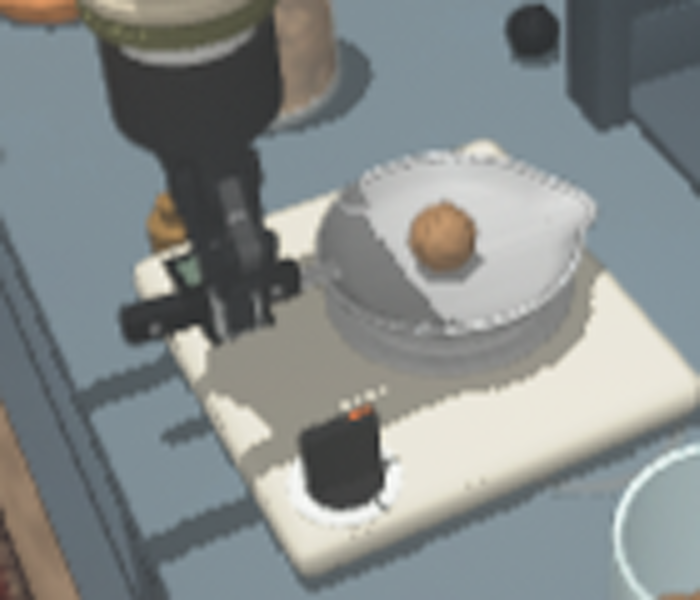

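```bash
python3 -m crank '{"slide":[[0,0,0],[0,0,0],[0,0,0],[0,0,-0.001],[0,0,-0.002],[0,0,-0.003],[0,0,-0.002],[0,0,-0.001]],"twist":[0,0,0,0,0,0,0,0]}' 1 70; python3 -m crank '{"slide":[[0,0,0],[0,0,0],[0,0,0],[0,0,0]],"twist":[0,0,0,0]}'
python3 - <<'E'
from h import *
from bench import viewer,status
q=status.sense(); print(q["tool_pos"],q["wrist_torque"])
s=viewer.snapshot("scene")
cv2.imwrite("pics/s14.png",cv2.resize(s["img"][165:285,140:280,::-1],None,fx=5,fy=5,interpolation=cv2.INTER_CUBIC))
E
```

```text
time: 16.75
tool_pos: [452.5, 73.2, 44.0]
tcp_rot: [180.0, 0.0, 177.0]
ft_force: [0.7, -0.1, -1.6]
finger_gap: 12.6
time: 17.15
tool_pos: [452.3, 73.2, 43.7]
tcp_rot: [-180.0, -0.0, 177.0]
ft_force: [-0.6, 0.4, -0.8]
finger_gap: 12.7
[452.31611141  73.16486693  43.67877084] [-0.01705101  0.12325708 -0.03193475]
```

View pics/s14.png

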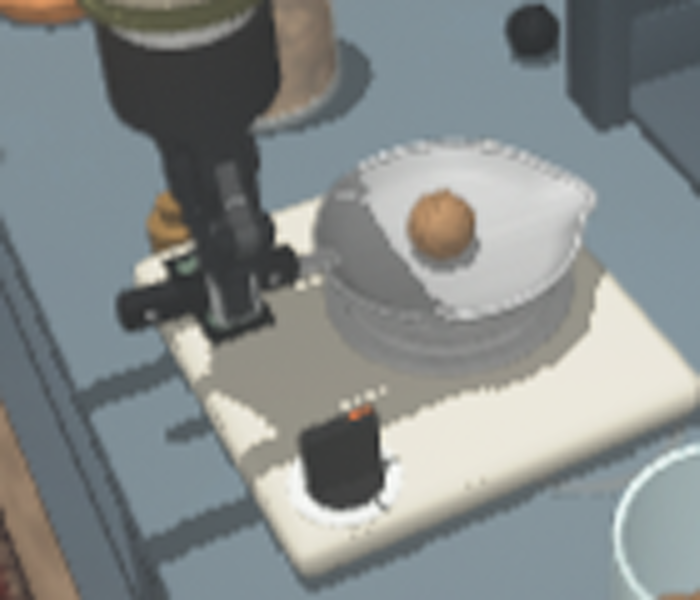

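```bash
python3 -m crank '{"slide":[[0,0,-0.004],[0,0,-0.008],[0,0,-0.012],[0,0,-0.012],[0,0,-0.012],[0,0,-0.012],[0,0,-0.012],[0,0,-0.01]],"twist":[0,0,0,0,0,0,0,0]}';python3 -m crank '{"slide":[[0,0,-0.006],[0,0,-0.003],[0,0,-0.001],[0,0,0],[0,0,0],[0,0,0]],"twist":[0,0,0,0,0,0]}'
python3 - <<'E'
from h import *
from bench import viewer,status
q=status.sense(); print(q["tool_pos"],q["wrist_torque"])
for n in("scene","top"):
  s=viewer.snapshot(n);y,x=(130,130) if n=="scene" else (140,180)
  cv2.imwrite(f"pics/{n}15.png",cv2.resize(s["img"][y:y+130,x:x+150,::-1],None,fx=4,fy=4,interpolation=cv2.INTER_CUBIC))
E
```

```text
time: 18.0
tool_pos: [452.8, 73.2, 127.2]
tcp_rot: [180.0, 0.1, 177.0]
ft_force: [0.8, 0.2, -2.4]
finger_gap: 12.6
time: 18.6
tool_pos: [452.1, 73.2, 135.3]
tcp_rot: [-180.0, -0.1, 177.0]
ft_force: [-0.3, 0.5, -2.4]
finger_gap: 12.8
[452.0740247   73.16146698 135.27742664] [ 0.03871662  0.15513049 -0.02065715]
```

View pics/scene15.png

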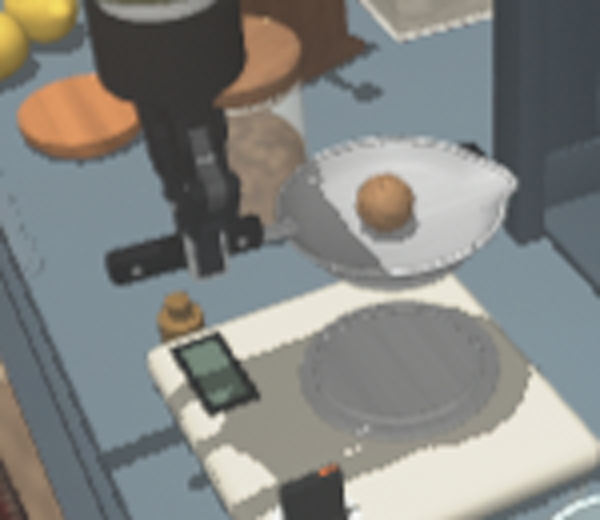

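View pics/top15.png

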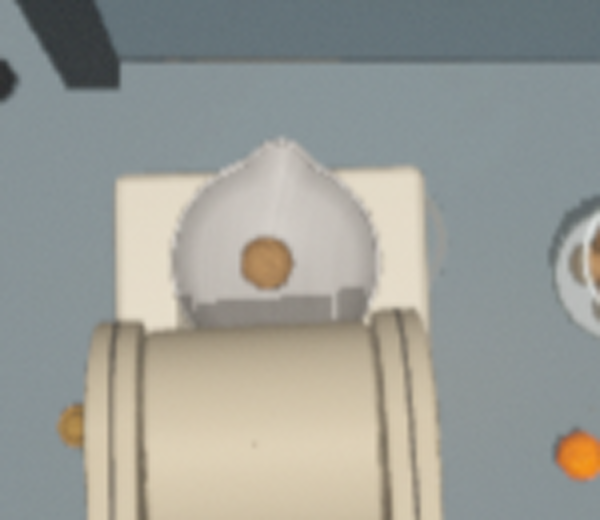

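```bash
python3 -m crank '{"slide":[[0,0,0],[0,0,0],[0,0,0],[0,0,0],[0,0,0],[0,0,0],[0,0,0],[0,0,0]],"twist":[0.01,0.02,0.03,0.04,0.05,0.05,0.05,0.05]}'; python3 -m crank '{"slide":[[0,0,0],[0,0,0],[0,0,0],[0,0,0],[0,0,0],[0,0,0],[0,0,0],[0,0,0]],"twist":[0.05,0.05,0.05,0.05,0.05,0.05,0.05,0.05]}'; python3 -m crank '{"slide":[[0,0,0],[0,0,0],[0,0,0],[0,0,0],[0,0,0],[0,0,0],[0,0,0],[0,0,0]],"twist":[0.05,0.05,0.05,0.05,0.05,0.05,0.05,0.05]}'; python3 -m crank '{"slide":[[0,0,0],[0,0,0],[0,0,0],[0,0,0],[0,0,0],[0,0,0],[0,0,0],[0,0,0]],"twist":[0.05,0.05,0.05,0.05,0.05,0.045,0.04,0.03]}';python3 -m crank '{"slide":[[0,0,0],[0,0,0],[0,0,0],[0,0,0],[0,0,0],[0,0,0]],"twist":[0.015,0.005,0,0,0,0]}'
python3 - <<'E'
from h import *
from bench import viewer,status
q=status.sense(); print(q["tool_pos"],q["tcp_rot"],q["wrist_torque"])
for n in("scene","top"):
  s=viewer.snapshot(n);y,x=(130,130) if n=="scene" else (140,220)
  cv2.imwrite(f"pics/{n}16.png",cv2.resize(s["img"][y:y+190,x:x+200,::-1] if n=="scene" else s["img"][y:y+140,x:x+170,::-1],None,fx=3,fy=3,interpolation=cv2.INTER_CUBIC))
E
```

```text
time: 19.5
tool_pos: [452.5, 73.2, 135.8]
tcp_rot: [180.0, 0.0, 159.6]
ft_force: [0.4, 0.5, -0.6]
finger_gap: 12.3
time: 20.3
tool_pos: [452.4, 73.2, 135.8]
tcp_rot: [180.0, 0.0, 136.7]
ft_force: [0.6, -0.4, -1.5]
finger_gap: 13.0
time: 21.1
tool_pos: [452.5, 73.2, 135.8]
tcp_rot: [180.0, -0.0, 113.8]
ft_force: [-0.2, -0.2, -1.2]
finger_gap: 12.7
time: 21.9
tool_pos: [452.5, 73.3, 135.8]
tcp_rot: [180.0, -0.0, 92.9]
ft_force: [-0.1, -0.1, -0.8]
finger_gap: 12.6
time: 22.5
tool_pos: [452.4, 73.2, 135.8]
tcp_rot: [180.0, -0.0, 91.9]
ft_force: [-0.3, 0.0, -0.5]
finger_gap: 12.7
[452.44147131  73.17991175 135.81194788] [ 1.79998495e+02 -3.65750454e-04  9.18958185e+01] [ 0.13702139 -0.00998201 -0.01072475]
```

View pics/scene16.png

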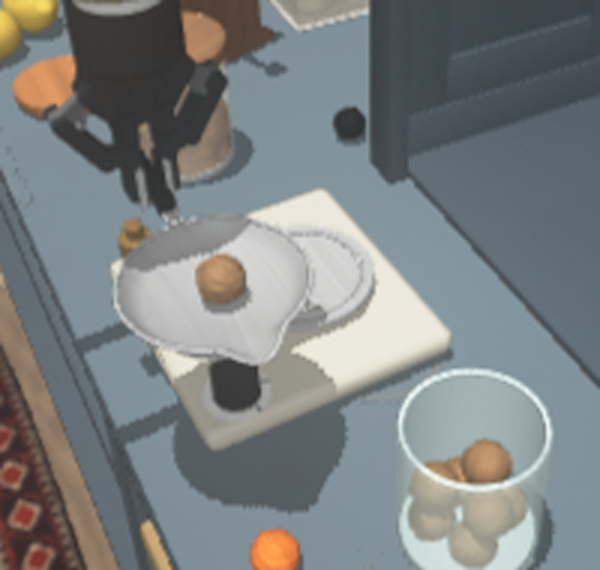

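View pics/top16.png

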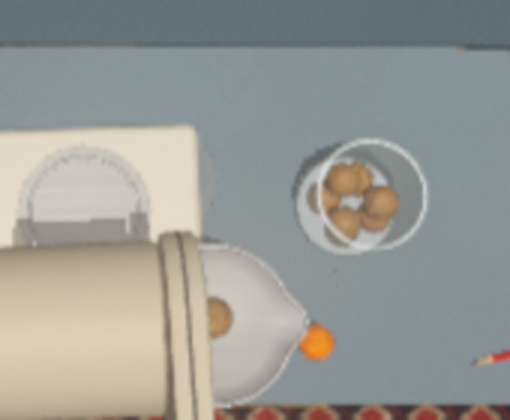

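Run:
```python
from h import *
from bench import viewer
s=viewer.snapshot("scene");t=viewer.snapshot("top")
print(tri(s,t,[217,249.8],[322.5,247.3]), ray(t,[322.5,247.3],168))
L=tri(s,t,[217,249.8],[322.5,247.3])[0]
d=np.array([574.2,-191.3])-L[:2]; y=np.radians(91.9); print(d, d@[np.cos(y),np.sin(y)], d@[np.sin(y),-np.cos(y)])
```

```text
(array([ 458.64731043, -120.74510982,  169.26580768]), array([ 0.03426698, -0.00620117]), array([-0.00679009,  0.0236904 ])) [[ 458.71131269 -121.00667923  168.        ]]
[115.55268957 -70.55489018] -74.34727026177421 113.1499005774022
```

```bash
python3 -m crank '{"slide":[[-0.0011,0.0017,0],[-0.0022,0.0034,0],[-0.0034,0.0051,0],[-0.0045,0.0068,0],[-0.0056,0.0086,0],[-0.0067,0.0103,0],[-0.0067,0.0103,0],[-0.0067,0.0103,0]],"twist":[0,0,0,0,0,0,0,0]}'; python3 -m crank '{"slide":[[-0.0067,0.0103,0],[-0.0067,0.0103,0],[-0.0067,0.0103,0],[-0.0056,0.0086,0],[-0.0045,0.0068,0],[-0.0034,0.0051,0],[-0.0022,0.0034,0],[-0.0011,0.0017,0]],"twist":[0,0,0,0,0,0,0,0]}'; python3 -m crank '{"slide":[[0,0,0.001],[0,0,0.003],[0,0,0.003],[0,0,0.001],[0,0,0],[0,0,0],[0,0,0],[0,0,0]],"twist":[0,0,0,0,0,0,0,0]}'
python3 - <<'E'
from h import *
from bench import viewer,status
q=status.sense(); print(q["tool_pos"],q["tcp_rot"],q["wrist_torque"])
for n in("scene","top"):
  s=viewer.snapshot(n);y,x=(130,130) if n=="scene" else (140,220)
  cv2.imwrite(f"pics/{n}17.png",cv2.resize(s["img"][y:y+190,x:x+200,::-1] if n=="scene" else s["img"][y:y+140,x:x+170,::-1],None,fx=3,fy=3,interpolation=cv2.INTER_CUBIC))
E
```

```text
time: 23.5
tool_pos: [511.2, 37.4, 135.7]
tcp_rot: [-180.0, 0.0, 91.9]
ft_force: [-0.3, 0.2, -1.2]
finger_gap: 12.7
time: 24.3
tool_pos: [568.0, 3.1, 135.8]
tcp_rot: [-180.0, -0.0, 91.9]
ft_force: [-0.8, 0.5, -1.7]
finger_gap: 12.3
time: 25.1
tool_pos: [567.9, 3.1, 128.0]
tcp_rot: [180.0, 0.0, 91.9]
ft_force: [0.2, 0.1, -0.2]
finger_gap: 12.6
[567.93300763   3.12451768 127.99297604] [1.79980897e+02 3.82435298e-03 9.18919272e+01] [0.12197675 0.05657257 0.03125332]
```

View pics/scene17.png

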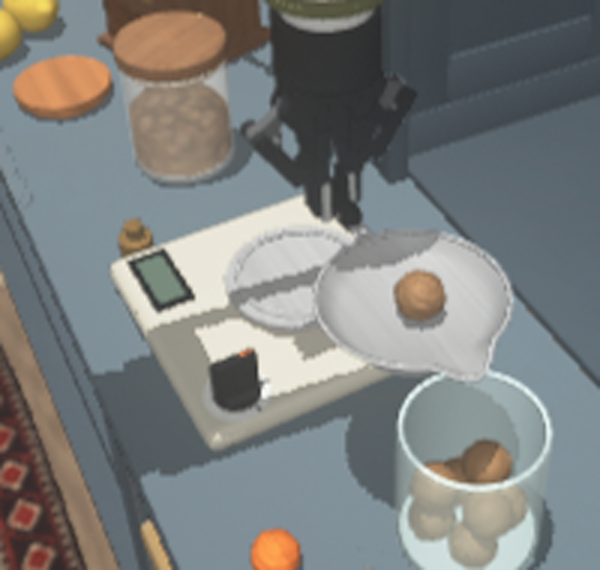

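View pics/top17.png

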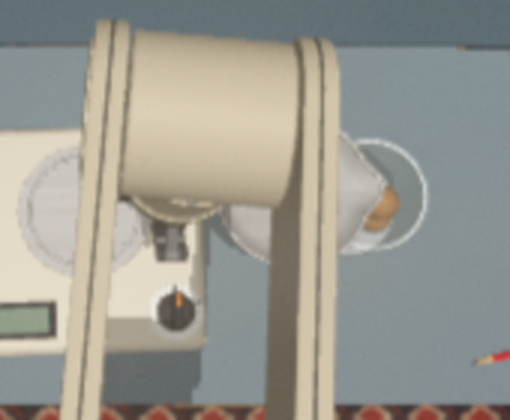

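Run:
```python
from h import *
from bench import viewer,status
s=viewer.snapshot("scene");t=viewer.snapshot("top")
L=tri(s,t,[291,256],[347.7,202]);print(L, L[0][:2]-[574.2,-191.3])
# walnut vs dish axis
l=L[0];h=np.radians(-88.1);ax=l[:2]-79*np.array([np.cos(h),np.sin(h)]); zd=l[2]-15
hsv=cv2.cvtColor(s["img"],cv2.COLOR_RGB2HSV);w=(hsv[...,1]>70)&(hsv[...,0]<25);c=comp(w,270,229);ys,xs=np.nonzero(c)
W=ray(s,[xs.mean(),ys.mean()],zd+17)[0];print(c.sum(),W,W[:2]-ax)
# jars / weight unmoved: image difference with start near them
a=cv2.imread("pics/scene0.png").astype(int);d=abs(s["img"][...,::-1].astype(int)-a).max(2)
for n,(x0,x1,y0,y1) in dict(jar=(262,315,285,325),closed=(168,208,136,190),weight=(170,180,203,212)).items(): print(n,(d[y0:y1,x0:x1]>30).mean())
```

```text
(array([ 576.89536505, -192.37268232,  159.72088204]), array([-0.99332441,  0.22798024]), array([ 0.26359512, -0.65074573])) [ 2.69536505 -1.07268232]
196 [ 579.64828034 -109.1049097   161.72088204] [5.37217438 4.31120556]
jar 0.013207547169811321
closed 0.0
weight 0.0
```

```bash
python3 -m crank '{"slide":[[0,0,0],[0,0,0],[0,0,0],[0,0,0],[0,0,0],[0,0,0],[0,0,0],[0,0,0]],"twist":[0,0,0,0,0,0,0,0]}'
python3 - <<'E'
from bench import hand_in,status
q=status.sense();print(q["time"],q["qd"].round(2),q["tool_pos"])
print(hand_in())
E
```

```text
time: 26.1
tool_pos: [567.8, 3.1, 127.8]
tcp_rot: [180.0, -0.0, 91.9]
ft_force: [-0.3, 0.3, -1.6]
finger_gap: 12.7
26.1 [-0.07 -0.01  0.06  0.03 -0.    0.09] [567.79988873   3.14326561 127.81190153]
the job is handed in; nothing more can be done
None
```

The job is handed in at 26.1 s of the 58 s allowed, with the pan held still and level over the open jar. I have no verdict from the judge.

**What I did**
- **Knob:** I twisted it clockwise to its stop. The wrist torque jumped to 1.1 N m with the tool turned 74°. I then opened the fingers, and in the image it had sprung back to rest.
- **Pan:** I gripped the handle, lifted the pan level and turned it about 85°. I then carried it sideways until the lip was over the jar's mouth.

**Last checks**
- **Lip:** about 3 mm from the jar mouth's centre seen from above, and about 44 mm above the rim.
- **Angles:** the tool is level. The pan's heading is about -88°, against about -87.8° for square to the scale.
- **Walnut:** about 7 mm from mid-dish.
- **Bystanders:** the two jars and the brass weight showed no movement in the scene image.
- **Grip:** the fingers hold the handle at a 12.7 mm gap with a 70 N grip setting. The arm is still.

**What disagreed**
- **Fingertip height:** in the images the fingertips stood about 26 mm higher than the reported TCP. My first attempt on the knob therefore closed above the bar, with no contact force. I allowed for the offset after that.
- **Finger gaps:** the reported gaps came out 1–1.5 mm below the real thicknesses of the bar and handle.
- **Lip position:** the final triangulation left about 1 pixel of residual.

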